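# Drive the insert out of a pasta die

### The arm

A 7-joint arm with a two-finger parallel gripper is mounted at the origin on the work surface. World frame = base frame: x ahead of the robot, y to its left, z up, the work surface at z = 0. Lengths are in mm, angles in rad, forces in N, time in s.
With the tool pointing down it reaches from about 400 to 875 mm from the base axis. Payload 4.4 kg.
Tool frame: the origin (TCP) lies midway between the tips of the shut fingers; the grasp point (between the pads) lies ctrl.grip_depth behind it (ctrl.grip_depth is the distance from the TCP to the grasp point, in mm); z points along the fingers, y is the line along which they close (so a half turn about z gives the same grasp; the last joint's range is limited). The gripper opens to 85 mm and grips with 20 to 120 N. Pads are 22 mm wide; open, the fingers measure 114 mm over their backs; the gripper's body (76 mm by 85 mm) begins 54 mm behind the grasp point. The pads swing forward as they close: fully open they stand 13 mm farther back than shut.
Start: joints at [1.078, 0.628, 0.038, 1.517, -0.027, 0.996, -0.02], TCP at [269.102, -591.694, 231.313] pointing down, gripper open.
Joint ranges: [-3.06, 3.06], [-0.37, 2.12], [-1.25, 1.32], [0.18, 2.47], [-1.1, 4.24], [0.23, 1.98], [-2.94, 2.94]. Speed limits (rad/s): [2.57, 2.57, 3.14, 3.14, 3.14, 3.14, 3.14].

### API

Orientations are given as [roll, pitch, yaw] about the fixed x, y, z axes, in that order (R = Rz(yaw) Ry(pitch) Rx(roll)).
In Python, from cell import ctrl gives the robot as it stands.
- The arm moves only by the tool carry_out, never from a script. Its argument "deltas" is one flat list of numbers, 7 for each row, row after row: the turn, a rotation vector about the tool's x, y, z in degrees, then the shift along the tool's x, y, z in m, then the closure, from -1 (fully open) to 1 (shut). In form: [wx, wy, wz, dx, dy, dz, claw, wx, wy, wz, dx, dy, dz, claw, ...]. A call has 1 to 12 rows; each row shifts and turns the commanded pose from where the row before left it, along the tool's axes as they then stand; what a row does not reach is not made up. A row lasts 1/8 s, in which the tool goes at most 62.5 mm and 10.7 degrees, less where a joint would pass 70% of its speed; a pose out of reach is approached as far as the arm can. A call with a gripper value outside its range is refused whole. The fingers move at their own pace and stop on an object; the grip force is fixed at half the most. Time passes only in rows, so rows that do not move let the fingers close. It gives the time, the measured TCP pose, the force, the opening and the grip force at its end, in the units of the state.
- ctrl.read_state(): the state, without advancing time (a new reading comes with each control period).
- ctrl.get_image(name): name is "scene" or "top" or "wrist"; returns the picture (384x512x3 uint8, red, green, blue); there is no depth.
- ctrl.calibration(name): a dict with "mtx" (3x3 intrinsics, pixels), "R" (3x3) and "t" (3): a world point X has camera coordinates R X + t. Camera axes: x right, y down, z forward; pixel columns grow to the right and rows downward; lengths in mm; the calibration is good to about 2 mm. A picture is of the moment at which its call begins: read the wrist's pose just before it. calibration takes no time and is no camera call; for the wrist camera it gives the pose at the moment of the call.
- ctrl.finish_job(): hands the job in; it is judged then, once.
The state is a dict: "clock": time; "qpos": joint angles; "qd": joint speeds; "tau": joint torques, N m; "eef_pos": TCP position; "tool_rot": TCP orientation; "force": force on the tool from outside, world axes, zero at the start; "torque": the same for the moment, N m; "width": finger opening in mm; "gripper_force": force on a finger pad.
Only numpy, scipy, OpenCV 4.12 (cv2) and the standard library are available. Lean on these libraries where they do the work, as an engineer would, in place of code of your own. Each camera call takes 0.05 s, during which the arm holds its last target. There are 200 camera calls.

### The job

Push the brass insert out of the pasta die: lift the drift out of its wooden block, enter its tip in the die's mouth and press it down slowly, feeling the resistance, until the insert has dropped into the clear tub and the drift's stop collar bears lightly but definitely on the die face for a moment. Go gently: never press on the insert or the die harder than about 20 newtons. Then stand the drift back in its block, fully home, and let go, leaving the die on its tub and everything else where it is.

Things in the scene. Friction and masses are not known exactly. Their poses are not given: they have to be found in the camera images.
- die: Round aluminium pasta die, 92 mm across (87 mm at its upper part), 40 mm thick, 0.68 kg, lying loose and level on the rim of the tub, its face up. Origin: centre of its underside; z up along the bore. The bore is 24 mm wide from the underside up to 32 mm, then narrows to the mouth in the face. The lower part of the bore carries a sprung rubber retaining ring.
- mouth (a point): Centre of the die's mouth, in the plane of its face, 40 mm above the die's origin: a round opening 19.6 mm wide and 8 mm deep. z up.
- ring (a point): Middle of the retaining ring, on the bore's axis 6 mm above the die's underside; 20 mm inner width, sprung outward by what passes. It holds the insert: a push of about 9 to 17 N breaks it loose, then it slides with 4 to 11 N of drag, and drops free once its top has been pushed 2 to 4 mm below the middle of the ring.
- insert: Brass cylinder, 22 mm wide and 21 mm high, 60 g, held in the die's bore by the ring; wider than the mouth, so it leaves only downward. Origin: centre of its underside. At the start its underside is about 9 mm above the underside of the die and its top about 10 mm below the die's face.
- tub: Clear plastic round tub, loose on the counter, 84 mm outer width, 62 mm high, wall 4 mm, floor 5 mm, open at the top where the die lies on it, centred at the start. Origin: centre of its underside. The insert drops into it.
- block: Wooden tool block fixed to the counter, 80 x 80 mm, 50 mm high, with one blind hole 20 mm wide and 36 mm deep at the centre of its top. Origin: centre of its underside.
- drift: Push-out tool, 136 mm long, 130 g, upright in the block's hole, its tip on the hole's floor, 14 mm above the block's underside. Origin: centre of the tip; z up along it. White pin 16 mm wide, tip bevelled over 3 mm. A steel stop collar, 32 mm wide, 9 mm high, is clamped on the pin by hand, its underside anywhere from 39.5 to 49.5 mm above the tip (not measured, to be felt or seen).
- handle (a point): Middle of the drift's dark round wooden handle, 99 mm above its tip: 22 mm wide, from 62 to 136 mm above the tip (last 4 mm bevelled).
- spare: Bystander: solid brass die, 72 mm across, 30 mm high, lying on the counter. Origin: centre of its underside.
- mug: Bystander: blue ceramic mug, 80 mm wide, 90 mm high, handle reaching 33 mm out to its +y. Origin: centre of its underside.
- jar: Bystander: closed amber glass jar, 72 mm wide, 110 mm high. Origin: centre of its underside.

How it is judged:
By the outcome, as a careful person would: the job done as asked, in the order asked, and still so for the second after the job is handed in, with the robot touching nothing.
It also fails if it takes over 64 s, if anything falls off the work surface, if the arm or the gripper's body presses on something with over 40 N, if the wrist force passes 120 N, or if a joint passes its speed limit or range.

## Working session

There is one attempt and no reset: what is moved stays moved. The work goes in short steps, Python scripts to look and compute and a tool call to move; the robot and the scene stay as the last step left them, time stands still between calls to the robot, and variables do not carry over. Pictures are saved under pics/ and viewed, at most 10 in all, crops included, and the job is handed in when it is done.

Besides the shell and the picture viewer there is one more tool, called by a JSON object that holds its "method" and its "body". carry_out: Moves the arm, as the interface text tells. Its arguments: {"type":"object","properties":{"deltas":{"type":"array"}},"required":["deltas"]}

```bash
mkdir -p pics; ls; python3 - <<'E'
from cell import ctrl
import cv2,numpy as np
s=ctrl.read_state()
for k in s: print(k,np.round(s[k],3))
print(ctrl.grip_depth)
a=ctrl.get_image("scene");b=ctrl.get_image("top")
cv2.imwrite("pics/scene0.png",a[...,::-1]);cv2.imwrite("pics/top0.png",b[...,::-1])
for n in("scene","top","wrist"):
  c=ctrl.calibration(n);print(n,c["mtx"].round(1).tolist(),c["R"].round(3).tolist(),c["t"].round(1))
E
```

```text
pics
clock 0.0
qpos [ 1.078  0.629  0.038  1.518 -0.027  0.996 -0.02 ]
qd [ 0.001 -0.     0.001  0.     0.001 -0.     0.002]
tau [-0.0000e+00 -5.6341e+01  1.2260e+00 -1.9345e+01  1.1000e-02  1.0000e-02
  0.0000e+00]
eef_pos [ 268.832 -591.093  230.38 ]
tool_rot [-3.14  -0.     0.427]
force [ 0.304  0.689 -0.493]
torque [-0.012 -0.017  0.008]
gripper_force 0.0
width 85.591
18.700000000000003
scene [[419.1, 0.0, 248.0], [0.0, 419.1, 192.2], [0.0, 0.0, 1.0]] [[0.315, 0.949, -0.004], [0.728, -0.245, -0.64], [-0.608, 0.199, -0.768]] [-207.  -404.  1177.2]
top [[365.7, 0.0, 263.6], [0.0, 365.7, 190.4], [0.0, 0.0, 1.0]] [[-0.007, -0.999, -0.049], [-0.993, 0.013, -0.117], [0.118, 0.047, -0.992]] [ 33.7 606.5 682.9]
wrist [[281.1, 0.0, 248.5], [0.0, 281.1, 186.8], [0.0, 0.0, 1.0]] [[0.413, -0.911, -0.002], [-0.871, -0.395, 0.291], [-0.265, -0.119, -0.957]] [-648.6  -36.4  379.3]
```

View pics/scene0.png

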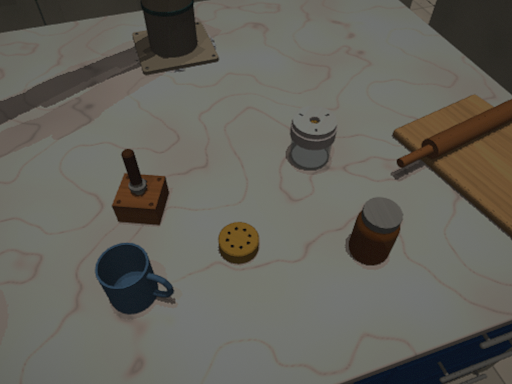

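View pics/top0.png

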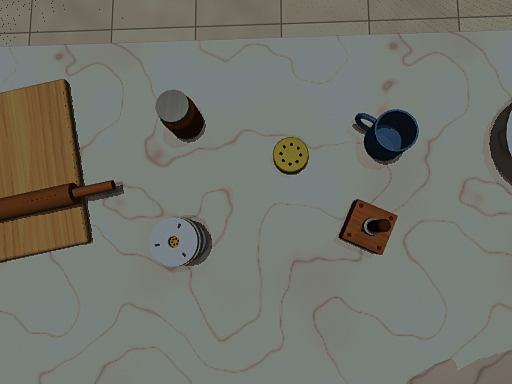

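The scene view shows the drift's handle at about (130,153) to (137,180), the block at (140,197), and the die at (314,125). In the top view the die is at (175,242), the block at (368,227) with the handle leaning right to about (384,225), the mug at (390,130), the spare at (291,155) and the jar at (173,105).

```bash
cat > h.py <<'E'
import cv2,numpy as np
from cell import ctrl
def ray(c,uv):
    d=c["R"].T@np.linalg.solve(c["mtx"],[uv[0],uv[1],1.]);return -c["R"].T@c["t"],d/np.linalg.norm(d)
def onz(c,uv,z):
    o,d=ray(c,uv);return o+d*(z-o[2])/d[2]
def tri(*cu):
    A=np.zeros((3,3));b=np.zeros(3);rs=[ray(c,u) for c,u in cu]
    for o,d in rs:
        P=np.eye(3)-np.outer(d,d);A+=P;b+=P@o
    X=np.linalg.solve(A,b);return X,[np.linalg.norm((np.eye(3)-np.outer(d,d))@(X-o)) for o,d in rs]
def pix(c,X):
    p=c["mtx"]@(c["R"]@np.array(X,float)+c["t"]);return p[:2]/p[2]
def blobs(m,amin=30):
    n,l,s,ce=cv2.connectedComponentsWithStats(m.astype(np.uint8));return [(ce[i].round(1).tolist(),s[i].tolist()) for i in range(1,n) if s[i][4]>=amin]
E
python3 - <<'E'
import cv2,numpy as np
s=cv2.imread("pics/scene0.png");t=cv2.imread("pics/top0.png")
def cr(i,x,y,w=75,h=56):return cv2.resize(i[y:y+h,x:x+w],(400,300),interpolation=cv2.INTER_NEAREST)
k=np.vstack([np.hstack([cr(s,100,145,100,75),cr(t,325,190)]),np.hstack([cr(s,275,95,100,75),cr(t,145,213)])])
cv2.imwrite("pics/crops.png",np.clip(k*1.5,0,255))
E
```

```text
[ WARN:0@0.068] global loadsave.cpp:1063 imwrite_ Unsupported depth image for selected encoder is fallbacked to CV_8U.
```

View pics/crops.png

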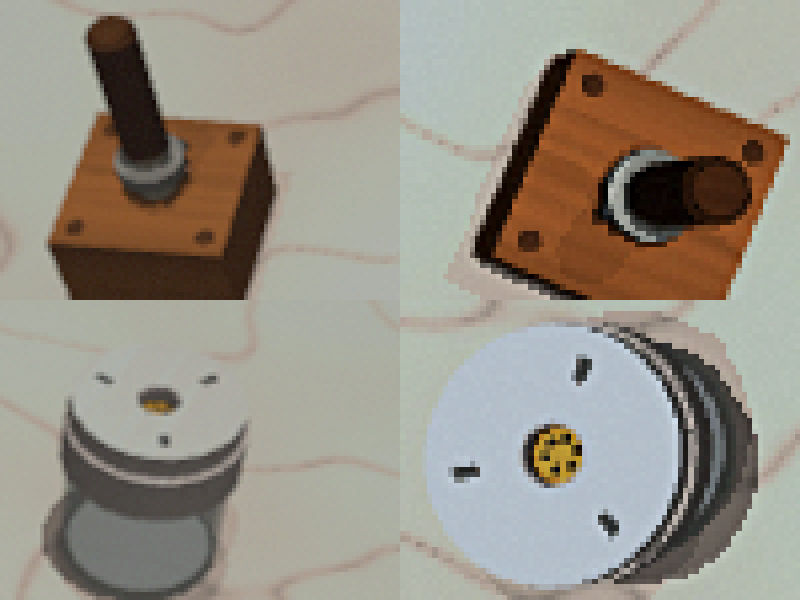

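The crops show the handle top at scene (127.9,153.5) and top (385,225.6), and the mouth at scene (314.6,119.9) and top (173.6,241.8). The block's screws are visible in both views.

```bash
python3 - <<'E'
from h import *
S=ctrl.calibration("scene");T=ctrl.calibration("top")
s=lambda x,y,ox,oy:((x+.0)/4+ox-.5,y/4+oy-.5)
t=lambda x,y,ox,oy:((x-400)/5.333+ox-.5,y/5.357+oy-.5)
def show(n,a,b):
    X,r=tri((S,a),(T,b));print(n,X.round(1),np.round(r,1));return X
h=show("handletop",s(113,35,100,145),t(720,190,325,190))
m=show("mouth",s(159,100,275,95),t(553,154,145,213))
q1=show("screwA",s(204,237,100,145),t(592,85,325,190))
q2=show("screwB",s(75,227,100,145),t(752,152,325,190))
q3=show("screwC",s(236,137,100,145),t(528,240,325,190))
print("block c",(q2+q3)/2,"yaw",np.degrees(np.arctan2(*(q1-q2)[1::-1])),np.linalg.norm(q1-q2))
# collar bottom edges scene
print("die top circle width", np.linalg.norm(onz(T,t(425,154,145,213),102)-onz(T,t(682,154,145,213),102)))
print("handle top z136 by top", onz(T,t(720,190,325,190),150),"scene",onz(S,s(113,35,100,145),150))
print("mouth z102", onz(T,t(553,154,145,213),102),onz(S,s(159,100,275,95),102))
E
```

```text
handletop [ 534.8 -173.   145.9] [0.6 0.6]
mouth [510.  186.4 101.5] [0.2 0.2]
screwA [ 574.1 -157.7   49.5] [0.7 0.7]
screwB [ 549.9 -212.5   49.8] [0.6 0.6]
screwC [ 519.7 -132.9   50.7] [0.5 0.5]
block c [ 534.80090923 -172.70725248   50.28363411] yaw 66.16221334462561 59.84413976182268
die top circle width 86.87496312624249
handle top z136 by top [ 534.65935474 -172.44623183  150.        ] scene [ 539.57801125 -172.15086175  150.        ]
mouth z102 [509.93065085 186.05182626 102.        ] [510.50985892 186.25371545 102.        ]
```

{"method": "carry_out", "body": {"deltas": [0,0,8.16,0,0,0,-1,0,0,8.16,0,0,0,-1,0,0,8.16,0,0,0,-1,0,0,0,0.02,-0.031,0,-1,0,0,0,0.03,-0.048,0,-1,0,0,0,0.035,-0.055,0,-1,0,0,0,0.035,-0.055,0,-1,0,0,0,0.035,-0.055,0,-1,0,0,0,0.035,-0.055,0,-1,0,0,0,0.035,-0.055,0,-1,0,0,0,0.026,-0.042,0,-1,0,0,0,0.015,-0.023,0,-1]}}

```text
clock: 1.6
eef_pos: [529.4, -180.6, 230.9]
tool_rot: [-3.14, 0.0, 0.004]
force: [0.2, -1.5, 0.2]
width: 85.4
gripper_force: 0.0
```

{"method": "carry_out", "body": {"deltas": [0,0,0,0,0,0,-1,0,0,0,0,0,0,-1,0,0,0,0,0,0,-1]}}

```text
clock: 1.98
eef_pos: [527.1, -185.9, 231.3]
tool_rot: [3.141, 0.001, -0.003]
force: [0.0, -1.2, -1.0]
width: 85.3
gripper_force: 0.0
```

```bash
python3 - <<'E'
from h import *
s=ctrl.read_state();print(s["eef_pos"],s["tool_rot"])
W=ctrl.calibration("wrist");a=ctrl.get_image("wrist");cv2.imwrite("pics/w1.png",a[...,::-1])
print((-W["R"].T@W["t"]).round(1))
for X in([534.8,-172.7,150],[534.8,-172.7,50]):print(pix(W,X))
E
```

```text
[ 527.09953287 -185.9070436   231.28060128] [ 3.14092807e+00  5.89675678e-04 -3.31168282e-03]
[ 601.3 -185.5  373.3]
[233.18267517 185.32183812]
[237.54495022 160.86895286]
```

View pics/w1.png

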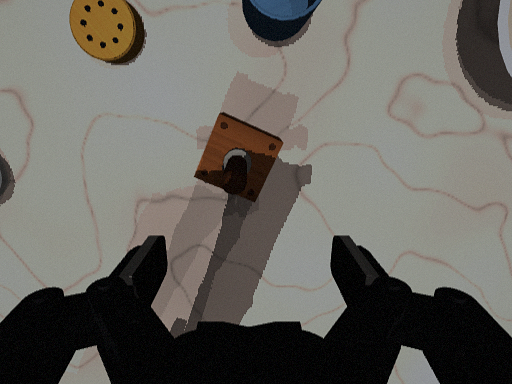

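The wrist view agrees with the measurement: handle top at about (235,186) and block centre at (238,159), against predictions of (233,185) and (237.5,161). I'll centre the tool and descend.

{"method": "carry_out", "body": {"deltas": [0,0,0,0.0077,-0.0132,0,-1,0,0,0,0,0,0.01,-1,0,0,0,0,0,0.02,-1,0,0,0,0,0,0.025,-1,0,0,0,0,0,0.025,-1,0,0,0,0,0,0.025,-1,0,0,0,0,0,0.02,-1,0,0,0,0,0,0.012,-1,0,0,0,0,0,0,-1,0,0,0,0,0,0,-1]}}

```text
clock: 3.28
eef_pos: [536.3, -171.1, 94.8]
tool_rot: [3.141, -0.001, -0.0]
force: [0.4, -0.6, 0.1]
width: 85.2
gripper_force: 0.0
```

{"method": "carry_out", "body": {"deltas": [0,0,0,0,0,0,0,0,0,0,0,0,0,0.3,0,0,0,0,0,0,0.6,0,0,0,0,0,0,1,0,0,0,0,0,0,1,0,0,0,0,0,0,1,0,0,0,0,0,0,1,0,0,0,0,0,0,1]}}

```text
clock: 4.28
eef_pos: [536.0, -171.5, 94.7]
tool_rot: [3.141, -0.001, -0.001]
force: [-0.9, -1.3, 5.7]
width: 20.5
gripper_force: 58.5
```

{"method": "carry_out", "body": {"deltas": [0,0,0,0,0,-0.004,1,0,0,0,0,0,-0.008,1,0,0,0,0,0,-0.012,1,0,0,0,0,0,-0.016,1,0,0,0,0,0,-0.02,1,0,0,0,0,0,-0.02,1,0,0,0,0,0,-0.02,1,0,0,0,0,0,-0.015,1,0,0,0,0,0,-0.005,1,0,0,0,0,0,0,1,0,0,0,0,0,0,1]}}

```text
clock: 5.65
eef_pos: [535.3, -170.8, 213.6]
tool_rot: [-3.141, 0.001, -0.0]
force: [0.7, 0.1, -1.2]
width: 20.8
gripper_force: 58.5
```

{"method": "carry_out", "body": {"deltas": [0,0,0,-0.001,-0.01,0,1,0,0,0,-0.002,-0.025,0,1,0,0,0,-0.003,-0.04,0,1,0,0,0,-0.003,-0.045,0,1,0,0,0,-0.003,-0.045,0,1,0,0,0,-0.003,-0.045,0,1,0,0,0,-0.003,-0.045,0,1,0,0,0,-0.003,-0.025,0,1,0,0,0,0,-0.015,0,1,0,0,0,0,-0.005,0,1,0,0,0,0,0,0,1,0,0,0,0,0,0,1]}}

```text
clock: 7.15
eef_pos: [515.1, 127.6, 214.3]
tool_rot: [3.141, 0.0, -0.003]
force: [-0.0, 0.8, -2.2]
width: 20.5
gripper_force: 58.7
```

```bash
python3 - <<'E'
from h import *
s=ctrl.read_state()
for k in("clock","eef_pos","tool_rot","force","torque"):print(k,np.round(s[k],3))
a=ctrl.get_image("scene")[...,::-1];b=ctrl.get_image("top")[...,::-1];w=ctrl.get_image("wrist")[...,::-1]
for n,i in(("scene",a),("top",b),("wrist",w)):cv2.imwrite(f"pics/{n}2.png",i)
p=s["eef_pos"];tip=p+[0,0,18.7-99]
uv=[pix(ctrl.calibration(n),tip).round(1) for n in("scene","top","wrist")];print(uv)
cr=lambda i,x,y,w,h:cv2.resize(i[y:y+h,x:x+w],(400,300),interpolation=cv2.INTER_NEAREST)
u=uv[0].astype(int)
k=np.vstack([np.hstack([cr(a,u[0]-50,u[1]-30,100,75),cr(b,130,200,100,75)]),np.hstack([cv2.resize(w,(400,300)),cr(w,190,120,120,90)])])
cv2.imwrite("pics/c2.png",np.clip(k*1.4,0,255).astype(np.uint8))
print(u-[50,30])
E
```

```text
clock 7.15
eef_pos [515.101 127.595 214.315]
tool_rot [ 3.141e+00  0.000e+00 -3.000e-03]
force [-0.024  0.779 -2.15 ]
torque [ 0.031 -0.019 -0.002]
[array([288.6, 114.4]), array([201.9, 238.3]), array([249.8, 194.4])]
[238  84]
```

View pics/c2.png

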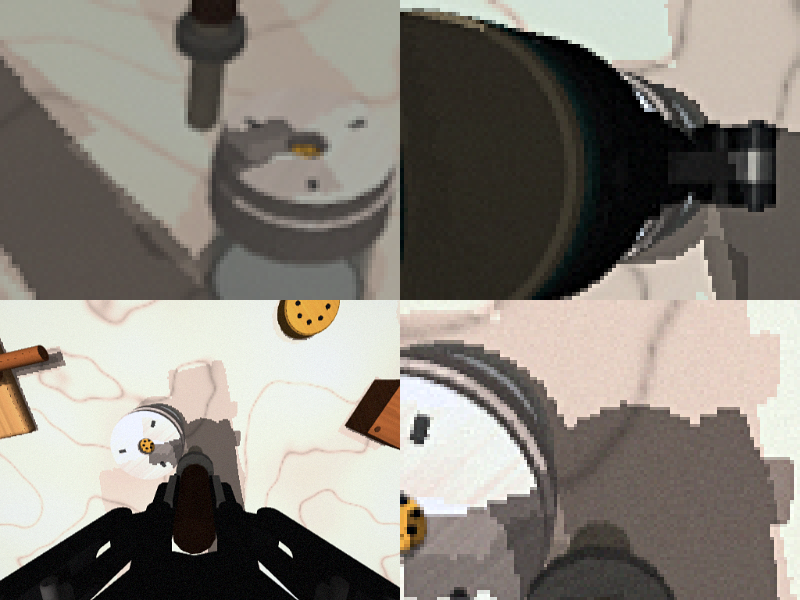

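The tip appears in the scene crop at about (288.5,116), close to the predicted (288.6,114.4). In the wrist view the pin is at column 250 (predicted 249.8) and the mouth at about (188,187). I'll go above the mouth and check there.

{"method": "carry_out", "body": {"deltas": [0,0,0,-0.001,-0.01,0,1,0,0,0,-0.002,-0.02,0,1,0,0,0,-0.001,-0.02,0,1,0,0,0,-0.001,-0.0087,0,1,0,0,0,0,0,0.012,1,0,0,0,0,0,0.01,1,0,0,0,0,0,0.003,1,0,0,0,0,0,0,1,0,0,0,0,0,0,1,0,0,0,0,0,0,1]}}

```text
clock: 8.55
eef_pos: [510.2, 187.7, 189.7]
tool_rot: [-3.141, -0.001, -0.001]
force: [-0.5, 0.4, -1.1]
width: 20.6
gripper_force: 58.7
```

```bash
python3 - <<'E'
from h import *
P=[];F=[]
for i in range(5):
    s=ctrl.read_state();P.append(s["eef_pos"]);F.append(s["force"]); b=ctrl.get_image("wrist")
P=np.array(P);print(P.mean(0).round(2),P.std(0).round(2),np.mean(F,0).round(2),s["clock"])
a=ctrl.get_image("scene")[...,::-1];b=b[...,::-1]
cv2.imwrite("pics/scene3.png",a);cv2.imwrite("pics/wrist3.png",b)
p=P.mean(0);tip=p+[0,0,18.7-99]
S=ctrl.calibration("scene");W=ctrl.calibration("wrist")
for c in(S,W):print("tip",pix(c,tip).round(1),"mouth",pix(c,[510,186.3,101.5]).round(1))
cr=lambda i,x,y,w,h:cv2.resize(i[y:y+h,x:x+w],(400,300),interpolation=cv2.INTER_NEAREST)
k=np.hstack([cr(a,275,80,80,60),cr(b,190,130,120,90)])
cv2.imwrite("pics/c3.png",np.clip(k*1.4,0,255).astype(np.uint8))
# wrist image 2 (earlier): yellow/mouth
E
```

```text
[510.12 187.75 189.59] [0.07 0.04 0.06] [-0.55  0.21 -1.39] 8.75
tip [315.3 116.3] mouth [314.1 119.5]
tip [249.2 194.4] mouth [250.9 191.7]
```

View pics/c3.png

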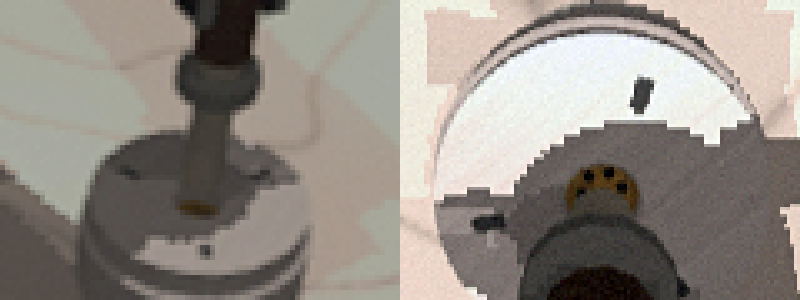

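The scene crop shows the pin at column about 315.4 and the mouth's gold at about 314.1. In the wrist crop the pin and the mouth line up at column about 251. I'll check this against the pixel profiles.

```bash
python3 - <<'E'
import cv2,numpy as np
w=cv2.imread("pics/wrist3.png").astype(int);s=cv2.imread("pics/scene3.png").astype(int);w2=cv2.imread("pics/wrist2.png").astype(int)
for r in(183,185,187,189,191,193,195):print(r,[f"{x[2]},{x[0]}" for x in w[r,236:267]])
for r in(104,110,116,119,120,121,122):print("s",r,[f"{x[2]},{x[0]}" for x in s[r,308:323]])
E
```

```text
183 ['79,70', '78,70', '80,70', '82,71', '74,66', '66,40', '61,21', '60,14', '56,14', '0,4', '0,3', '11,9', '58,16', '59,14', '64,19', '48,15', '27,5', '49,12', '69,27', '70,23', '65,23', '47,18', '50,18', '54,40', '64,58', '76,66', '77,70', '74,64', '75,68', '78,70', '78,70']
185 ['68,63', '66,60', '63,55', '66,62', '63,29', '47,10', '53,21', '48,11', '47,11', '48,14', '44,13', '43,10', '60,13', '62,17', '63,14', '61,19', '64,19', '60,14', '44,4', '7,4', '3,10', '0,0', '58,20', '46,9', '50,17', '64,59', '77,71', '81,71', '77,71', '76,67', '75,68']
187 ['61,58', '56,51', '58,52', '55,36', '50,15', '48,12', '42,13', '7,4', '2,2', '26,17', '53,40', '47,32', '45,34', '52,43', '55,42', '49,42', '48,39', '58,41', '53,23', '28,11', '21,7', '18,0', '63,22', '50,15', '42,2', '55,34', '72,62', '79,69', '77,69', '75,66', '82,73']
189 ['62,54', '53,49', '54,49', '45,25', '49,13', '46,8', '45,22', '32,32', '51,45', '49,37', '49,38', '49,39', '48,41', '47,37', '52,43', '46,36', '52,40', '46,37', '49,39', '48,38', '45,33', '53,17', '59,13', '52,18', '47,4', '53,40', '63,58', '81,70', '77,68', '79,
[... 1169 characters left out ...]
2,56', '62,55', '56,50', '49,42', '48,40', '50,41', '51,42', '49,41', '50,42', '49,41', '47,39', '50,44', '52,47', '49,44', '51,46']
s 119 ['62,55', '55,50', '49,44', '50,44', '49,42', '49,42', '49,43', '50,44', '48,43', '48,43', '47,42', '50,45', '53,47', '54,49', '58,53']
s 120 ['61,56', '57,50', '49,41', '47,33', '46,25', '45,25', '45,27', '47,33', '47,36', '47,40', '46,41', '50,46', '59,52', '62,56', '61,55']
s 121 ['60,54', '57,50', '53,37', '45,18', '42,10', '38,12', '34,12', '42,13', '42,15', '44,24', '47,36', '53,47', '60,53', '62,55', '60,53']
s 122 ['61,55', '62,57', '61,52', '50,36', '43,28', '39,21', '35,15', '35,15', '32,18', '41,21', '50,34', '59,52', '61,55', '59,53', '59,53']
```

```bash
python3 - <<'E'
from h import *
w=cv2.imread("pics/wrist3.png").astype(int)
for c in(246,250,253):print(c,[f"{r}:{w[r,c,2]},{w[r,c,0]}" for r in range(174,190)])
W=ctrl.calibration("wrist")
for x in(518.8,519.8,520.8):print(x,pix(W,[x,187.1,101.5]).round(1))
print([pix(W,[510+d,187.1,109.3]).round(1) for d in(6,6.5,7)])
# face edge far side via contour of white die rim (43.5 radius)
print([pix(W,[510+43.5+d,187.1,101.5]).round(1) for d in(-1,0,1)])
print([f"{r}:{w[r,252,2]}" for r in range(128,146)])
E
```

```text
246 ['174:75,69', '175:77,69', '176:78,69', '177:76,69', '178:81,70', '179:72,67', '180:54,33', '181:9,0', '182:2,3', '183:0,3', '184:27,10', '185:44,13', '186:47,23', '187:53,40', '188:49,40', '189:49,38']
250 ['174:80,71', '175:76,67', '176:79,72', '177:78,68', '178:68,62', '179:49,26', '180:57,14', '181:46,9', '182:58,15', '183:64,19', '184:59,15', '185:63,14', '186:49,24', '187:55,42', '188:51,42', '189:52,43']
253 ['174:76,66', '175:80,71', '176:72,64', '177:77,72', '178:76,67', '179:57,41', '180:15,2', '181:0,0', '182:2,2', '183:49,12', '184:61,15', '185:60,14', '186:59,15', '187:58,41', '188:48,41', '189:46,37']
518.8 [250.  181.8]
519.8 [250.  180.7]
520.8 [250.  179.6]
[array([250. , 187.7]), array([250. , 187.1]), array([250. , 186.5])]
[array([250. , 142.1]), array([250. , 140.8]), array([250. , 139.6])]
['128:155', '129:151', '130:94', '131:57', '132:58', '133:53', '134:69', '135:131', '136:148', '137:129', '138:76', '139:95', '140:157', '141:177', '142:169', '143:174', '144:172', '145:172']
```

{"method": "carry_out", "body": {"deltas": [0,0,0,0.0007,0.0005,0,1,0,0,0,0,0,0,1,0,0,0,0,0,0.002,1,0,0,0,0,0,0.002,1,0,0,0,0,0,0.002,1,0,0,0,0,0,0.001,1,0,0,0,0,0,0.001,1,0,0,0,0,0,0.001,1,0,0,0,0,0,0,1]}}

```text
clock: 9.98
eef_pos: [510.6, 187.2, 180.3]
tool_rot: [3.142, 0.0, -0.001]
force: [-0.3, 0.1, -1.2]
width: 20.7
gripper_force: 58.7
```

{"method": "carry_out", "body": {"deltas": [0,0,0,0,0,0.001,1,0,0,0,0,0,0.001,1,0,0,0,0,0,0.001,1,0,0,0,0,0,0,1]}}

```text
clock: 10.48
eef_pos: [510.6, 187.2, 177.2]
tool_rot: [3.142, 0.0, -0.0]
force: [-0.3, -0.1, -1.6]
width: 21.2
gripper_force: 58.7
```

The tip is 5 mm below the face with no side force, so it has entered the mouth.

{"method": "carry_out", "body": {"deltas": [0,0,0,0,0,0.001,1,0,0,0,0,0,0.001,1,0,0,0,0,0,0.001,1,0,0,0,0,0,0,1]}}

```text
clock: 10.98
eef_pos: [510.6, 187.2, 174.2]
tool_rot: [3.142, 0.0, -0.0]
force: [0.4, -0.3, -0.6]
width: 20.4
gripper_force: 58.7
```

{"method": "carry_out", "body": {"deltas": [0,0,0,0,0,0.0005,1,0,0,0,0,0,0.0005,1,0,0,0,0,0,0,1]}}

```text
clock: 11.35
eef_pos: [510.6, 187.2, 173.3]
tool_rot: [3.142, 0.0, -0.0]
force: [-1.7, -0.3, -1.5]
width: 20.8
gripper_force: 58.7
```

{"method": "carry_out", "body": {"deltas": [0,0,0,0,0,0.0005,1,0,0,0,0,0,0.0005,1,0,0,0,0,0,0,1]}}

```text
clock: 11.72
eef_pos: [510.6, 187.2, 172.3]
tool_rot: [3.142, 0.0, -0.001]
force: [0.7, -0.4, -0.3]
width: 20.5
gripper_force: 58.7
```

Contact is expected near here, so I'll use smaller steps.

{"method": "carry_out", "body": {"deltas": [0,0,0,0,0,0.0003,1,0,0,0,0,0,0.0003,1,0,0,0,0,0,0,1]}}

```text
clock: 12.1
eef_pos: [510.8, 187.3, 171.9]
tool_rot: [-3.141, -0.0, -0.0]
force: [-0.1, 0.3, 0.6]
width: 20.7
gripper_force: 58.8
```

{"method": "carry_out", "body": {"deltas": [0,0,0,0,0,0.0003,1,0,0,0,0,0,0.0003,1,0,0,0,0,0,0,1]}}

```text
clock: 12.48
eef_pos: [510.9, 187.4, 171.4]
tool_rot: [-3.141, -0.001, -0.001]
force: [-0.5, -0.3, 3.3]
width: 20.6
gripper_force: 59.0
```

{"method": "carry_out", "body": {"deltas": [0,0,0,0,0,0.0003,1,0,0,0,0,0,0,1]}}

```text
clock: 12.72
eef_pos: [510.9, 187.4, 171.2]
tool_rot: [-3.141, -0.001, -0.001]
force: [-0.6, 0.2, 5.3]
width: 20.7
gripper_force: 59.2
```

{"method": "carry_out", "body": {"deltas": [0,0,0,0,0,0.0003,1,0,0,0,0,0,0,1]}}

```text
clock: 12.98
eef_pos: [511.0, 187.3, 171.0]
tool_rot: [-3.141, -0.001, -0.001]
force: [0.1, 0.4, 6.6]
width: 20.5
gripper_force: 59.2
```

Contact began at TCP z of about 172, where the insert's top should be. Stiffness is about 5 N/mm.

{"method": "carry_out", "body": {"deltas": [0,0,0,0,0,0.0003,1,0,0,0,0,0,0.0003,1]}}

```text
clock: 13.22
eef_pos: [511.2, 187.4, 170.7]
tool_rot: [-3.141, -0.001, -0.0]
force: [-1.0, -0.5, 9.3]
width: 21.3
gripper_force: 59.3
```

{"method": "carry_out", "body": {"deltas": [0,0,0,0,0,0.0003,1,0,0,0,0,0,0.0003,1]}}

```text
clock: 13.48
eef_pos: [511.3, 187.4, 170.4]
tool_rot: [-3.141, -0.002, -0.001]
force: [-1.5, 0.2, 9.5]
width: 20.5
gripper_force: 59.5
```

{"method": "carry_out", "body": {"deltas": [0,0,0,0,0,0.0003,1,0,0,0,0,0,0,1]}}

```text
clock: 13.72
eef_pos: [511.5, 187.5, 170.2]
tool_rot: [-3.141, -0.002, -0.001]
force: [-0.6, -0.4, 10.7]
width: 20.8
gripper_force: 59.5
```

{"method": "carry_out", "body": {"deltas": [0,0,0,0,0,0.0003,1,0,0,0,0,0,0,1]}}

```text
clock: 13.98
eef_pos: [511.6, 187.5, 170.1]
tool_rot: [-3.141, -0.002, -0.001]
force: [-1.1, -0.3, 12.4]
width: 21.0
gripper_force: 59.6
```

{"method": "carry_out", "body": {"deltas": [0,0,0,0,0,0.0003,1,0,0,0,0,0,0,1]}}

```text
clock: 14.22
eef_pos: [511.6, 187.5, 169.7]
tool_rot: [-3.141, -0.002, -0.001]
force: [-1.0, -0.0, 10.3]
width: 20.5
gripper_force: 59.7
```

{"method": "carry_out", "body": {"deltas": [0,0,0,0,0,0.0003,1,0,0,0,0,0,0,1]}}

```text
clock: 14.48
eef_pos: [511.7, 187.6, 169.5]
tool_rot: [-3.14, -0.003, -0.001]
force: [-2.0, 0.0, 11.1]
width: 20.7
gripper_force: 59.8
```

{"method": "carry_out", "body": {"deltas": [0,0,0,0,0,0.0002,1,0,0,0,0,0,0,1]}}

```text
clock: 14.72
eef_pos: [511.7, 187.6, 169.1]
tool_rot: [-3.141, -0.002, -0.001]
force: [-1.0, -0.3, 10.3]
width: 20.6
gripper_force: 59.7
```

It has broken loose: the force is flat while the tool advances. I'll continue slowly.

{"method": "carry_out", "body": {"deltas": [0,0,0,0,0,0.0004,1,0,0,0,0,0,0.0004,1,0,0,0,0,0,0.0004,1,0,0,0,0,0,0.0004,1]}}

```text
clock: 15.22
eef_pos: [511.4, 187.4, 166.9]
tool_rot: [-3.141, -0.002, -0.001]
force: [-0.7, 0.2, 5.7]
width: 20.7
gripper_force: 59.3
```

{"method": "carry_out", "body": {"deltas": [0,0,0,0,0,0.0005,1,0,0,0,0,0,0.0005,1,0,0,0,0,0,0.0005,1,0,0,0,0,0,0.0005,1]}}

```text
clock: 15.72
eef_pos: [511.4, 187.5, 165.1]
tool_rot: [-3.141, -0.002, -0.001]
force: [-0.3, 0.5, 7.5]
width: 20.7
gripper_force: 59.4
```

{"method": "carry_out", "body": {"deltas": [0,0,0,0,0,0.0005,1,0,0,0,0,0,0.0005,1,0,0,0,0,0,0.0005,1,0,0,0,0,0,0.0005,1]}}

```text
clock: 16.23
eef_pos: [511.3, 187.5, 162.9]
tool_rot: [-3.141, -0.002, -0.001]
force: [0.2, 0.9, 6.8]
width: 20.8
gripper_force: 59.4
```

{"method": "carry_out", "body": {"deltas": [0,0,0,0,0,0.0005,1,0,0,0,0,0,0.0005,1,0,0,0,0,0,0.0005,1,0,0,0,0,0,0.0005,1,0,0,0,0,0,0.0005,1,0,0,0,0,0,0.0005,1,0,0,0,0,0,0.0005,1,0,0,0,0,0,0.0005,1]}}

```text
clock: 17.23
eef_pos: [511.3, 187.5, 159.0]
tool_rot: [-3.141, -0.002, -0.0]
force: [-0.1, 0.7, 6.0]
width: 20.5
gripper_force: 59.4
```

{"method": "carry_out", "body": {"deltas": [0,0,0,0,0,0.0005,1,0,0,0,0,0,0.0005,1,0,0,0,0,0,0.0005,1,0,0,0,0,0,0.0005,1,0,0,0,0,0,0.0005,1,0,0,0,0,0,0.0005,1,0,0,0,0,0,0.0005,1,0,0,0,0,0,0.0005,1]}}

```text
clock: 18.23
eef_pos: [511.3, 187.6, 155.0]
tool_rot: [-3.141, -0.002, -0.0]
force: [-0.9, 0.9, 5.9]
width: 20.5
gripper_force: 59.4
```

{"method": "carry_out", "body": {"deltas": [0,0,0,0,0,0.0005,1,0,0,0,0,0,0.0005,1,0,0,0,0,0,0.0005,1,0,0,0,0,0,0.0005,1,0,0,0,0,0,0.0005,1,0,0,0,0,0,0.0005,1,0,0,0,0,0,0.0005,1,0,0,0,0,0,0.0005,1]}}

```text
clock: 19.23
eef_pos: [511.3, 187.5, 150.9]
tool_rot: [-3.141, -0.002, -0.001]
force: [-0.5, -0.1, 6.2]
width: 20.8
gripper_force: 59.4
```

{"method": "carry_out", "body": {"deltas": [0,0,0,0,0,0.0005,1,0,0,0,0,0,0.0005,1,0,0,0,0,0,0.0005,1,0,0,0,0,0,0.0005,1,0,0,0,0,0,0.0005,1,0,0,0,0,0,0.0005,1,0,0,0,0,0,0.0005,1,0,0,0,0,0,0.0005,1]}}

```text
clock: 20.23
eef_pos: [510.6, 187.2, 146.1]
tool_rot: [3.142, 0.0, -0.0]
force: [0.3, -1.0, -0.9]
width: 20.6
gripper_force: 58.9
```

{"method": "carry_out", "body": {"deltas": [0,0,0,0,0,0.0005,1,0,0,0,0,0,0.0005,1,0,0,0,0,0,0.0005,1,0,0,0,0,0,0.0005,1]}}

```text
clock: 20.72
eef_pos: [510.6, 187.2, 144.1]
tool_rot: [3.141, 0.0, -0.0]
force: [0.7, 1.2, -1.3]
width: 20.5
gripper_force: 58.9
```

{"method": "carry_out", "body": {"deltas": [0,0,0,0,0,0.0004,1,0,0,0,0,0,0.0004,1,0,0,0,0,0,0,1]}}

```text
clock: 21.1
eef_pos: [510.6, 187.2, 143.5]
tool_rot: [3.142, -0.0, -0.0]
force: [-0.0, -0.4, -0.8]
width: 20.5
gripper_force: 58.9
```

The insert has dropped, since the force is back to the free level. I'll now feel for the collar.

{"method": "carry_out", "body": {"deltas": [0,0,0,0,0,0.0004,1,0,0,0,0,0,0.0004,1,0,0,0,0,0,0.0004,1,0,0,0,0,0,0.0004,1]}}

```text
clock: 21.6
eef_pos: [510.6, 187.2, 141.9]
tool_rot: [3.142, 0.0, -0.0]
force: [-1.1, -1.2, -2.0]
width: 20.6
gripper_force: 58.9
```

{"method": "carry_out", "body": {"deltas": [0,0,0,0,0,0.0004,1,0,0,0,0,0,0.0004,1,0,0,0,0,0,0.0004,1,0,0,0,0,0,0.0004,1]}}

```text
clock: 22.1
eef_pos: [510.6, 187.2, 140.3]
tool_rot: [-3.142, -0.0, -0.0]
force: [-0.6, -0.4, -0.1]
width: 20.4
gripper_force: 58.9
```

{"method": "carry_out", "body": {"deltas": [0,0,0,0,0,0.0003,1,0,0,0,0,0,0.0003,1,0,0,0,0,0,0,1]}}

```text
clock: 22.48
eef_pos: [510.7, 187.2, 139.7]
tool_rot: [-3.142, -0.0, -0.001]
force: [0.3, 0.7, -0.3]
width: 20.8
gripper_force: 58.9
```

{"method": "carry_out", "body": {"deltas": [0,0,0,0,0,0.0003,1,0,0,0,0,0,0.0003,1,0,0,0,0,0,0,1]}}

```text
clock: 22.85
eef_pos: [510.6, 187.2, 139.1]
tool_rot: [3.142, 0.0, -0.001]
force: [0.8, -0.1, -2.2]
width: 20.4
gripper_force: 58.9
```

Still free.

{"method": "carry_out", "body": {"deltas": [0,0,0,0,0,0.0004,1,0,0,0,0,0,0.0004,1,0,0,0,0,0,0.0004,1,0,0,0,0,0,0,1]}}

```text
clock: 23.35
eef_pos: [510.6, 187.2, 137.9]
tool_rot: [3.142, 0.0, -0.0]
force: [-0.3, -0.4, -1.8]
width: 20.5
gripper_force: 58.9
```

{"method": "carry_out", "body": {"deltas": [0,0,0,0,0,0.0004,1,0,0,0,0,0,0.0004,1,0,0,0,0,0,0.0004,1,0,0,0,0,0,0,1]}}

```text
clock: 23.85
eef_pos: [510.7, 187.2, 136.7]
tool_rot: [3.142, -0.0, -0.0]
force: [0.4, 0.4, -1.3]
width: 20.8
gripper_force: 58.9
```

{"method": "carry_out", "body": {"deltas": [0,0,0,0,0,0.0004,1,0,0,0,0,0,0.0004,1,0,0,0,0,0,0,1]}}

```text
clock: 24.22
eef_pos: [510.8, 187.3, 136.5]
tool_rot: [-3.141, -0.001, -0.001]
force: [-1.0, -0.4, 4.1]
width: 20.7
gripper_force: 59.3
```

The collar is touching, with about 5 N on it. I'll press slightly more and hold.

{"method": "carry_out", "body": {"deltas": [0,0,0,0,0,0.0004,1,0,0,0,0,0,0,1,0,0,0,0,0,0,1,0,0,0,0,0,0,1,0,0,0,0,0,0,1]}}

```text
clock: 24.85
eef_pos: [510.9, 187.3, 136.4]
tool_rot: [-3.141, -0.001, -0.001]
force: [-1.5, -0.2, 8.0]
width: 21.1
gripper_force: 59.6
```

```bash
python3 - <<'E'
from h import *
P=[];F=[]
for i in range(4):
    s=ctrl.read_state();P.append(s["eef_pos"]);F.append(s["force"]); a=ctrl.get_image("scene")[...,::-1]
print(np.mean(P,0).round(2),np.mean(F,0).round(2),s["clock"])
cv2.imwrite("pics/scene4.png",a)
cv2.imwrite("pics/c4.png",np.clip(cv2.resize(a[80:185,245:385],(560,420),interpolation=cv2.INTER_NEAREST)*1.5,0,255).astype(np.uint8))
E
```

```text
[510.92 187.35 136.36] [-1.72 -0.85  7.28] 25.0
```

View pics/c4.png

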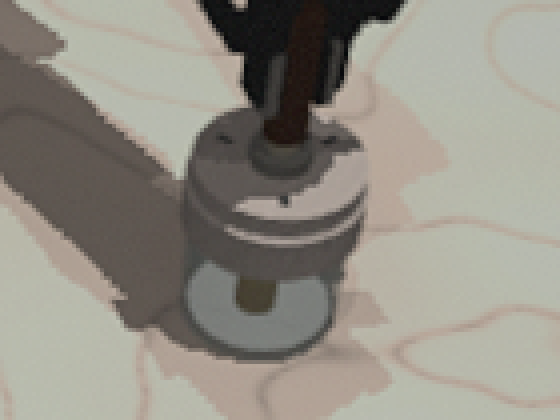

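The insert (at about (255,292) in the crop) stands in the clear tub, and the collar is seated on the die face at about 8.5 N. I'll withdraw straight up.

{"method": "carry_out", "body": {"deltas": [0,0,0,0,0,-0.002,1,0,0,0,0,0,-0.003,1,0,0,0,0,0,-0.004,1,0,0,0,0,0,-0.006,1,0,0,0,0,0,-0.006,1,0,0,0,0,0,-0.006,1,0,0,0,0,0,-0.006,1,0,0,0,0,0,-0.006,1,0,0,0,0,0,-0.006,1,0,0,0,0,0,-0.008,1,0,0,0,0,0,-0.01,1,0,0,0,0,0,-0.01,1]}}

```text
clock: 26.55
eef_pos: [510.7, 187.2, 209.3]
tool_rot: [-3.142, -0.0, -0.0]
force: [-0.2, 0.2, -1.0]
width: 20.7
gripper_force: 59.1
```

{"method": "carry_out", "body": {"deltas": [0,0,0,0,0,-0.006,1,0,0,0,0,0,0,1,0,0,0,0.002,0.015,0,1,0,0,0,0.003,0.03,0,1,0,0,0,0.003,0.045,0,1,0,0,0,0.003,0.05,0,1,0,0,0,0.003,0.05,0,1,0,0,0,0.003,0.05,0,1,0,0,0,0.003,0.05,0,1,0,0,0,0.002,0.04,0,1,0,0,0,0.002,0.02,0,1,0,0,0,0,0.008,0,1]}}

```text
clock: 28.05
eef_pos: [534.2, -171.7, 214.2]
tool_rot: [-3.141, 0.001, -0.002]
force: [0.3, 1.4, -1.5]
width: 20.6
gripper_force: 58.9
```

{"method": "carry_out", "body": {"deltas": [0,0,0,0,0,0,1,0,0,0,0,0,0,1,0,0,0,0,0,0,1,0,0,0,0,0,0,1]}}

```text
clock: 28.55
eef_pos: [534.6, -170.0, 214.6]
tool_rot: [-3.141, -0.0, 0.001]
force: [0.2, -0.4, -1.0]
width: 20.6
gripper_force: 58.9
```

{"method": "carry_out", "body": {"deltas": [0,0,0,0.0008,0.0018,0,1,0,0,0,0,0,0.01,1,0,0,0,0,0,0.015,1,0,0,0,0,0,0.015,1,0,0,0,0,0,0.015,1,0,0,0,0,0,0.01,1,0,0,0,0,0,0.006,1,0,0,0,0,0,0.003,1,0,0,0,0,0,0,1,0,0,0,0,0,0,1,0,0,0,0,0,0,1]}}

```text
clock: 29.92
eef_pos: [535.5, -172.7, 140.9]
tool_rot: [3.141, -0.001, -0.001]
force: [0.2, -0.0, -0.9]
width: 20.5
gripper_force: 58.9
```

```bash
python3 - <<'E'
from h import *
P=[]
for i in range(3):
    s=ctrl.read_state();P.append(s["eef_pos"]); b=ctrl.get_image("wrist")[...,::-1]
p=np.mean(P,0);print(p.round(2),s["clock"],s["force"])
a=ctrl.get_image("scene")[...,::-1]
cv2.imwrite("pics/scene5.png",a);cv2.imwrite("pics/wrist5.png",b)
for n in("scene","wrist"):
    c=ctrl.calibration(n);print(n,"tip",pix(c,p+[0,0,-80.3]).round(1),"hole",pix(c,[534.8,-172.7,50]).round(1))
cr=lambda i,x,y,w,h:cv2.resize(i[y:y+h,x:x+w],(400,300),interpolation=cv2.INTER_NEAREST)
cv2.imwrite("pics/c5.png",np.clip(np.hstack([cr(a,100,150,80,60),cr(b,190,130,120,90)])*1.6,0,255).astype(np.uint8))
E
```

```text
[ 535.47 -172.64  140.84] 30.025 [ 0.0087363   0.67754962 -1.05618242]
scene tip [138.1 186.4] hole [139.2 189.9]
wrist tip [249.3 194.4] hole [249.3 191.3]
```

View pics/c5.png

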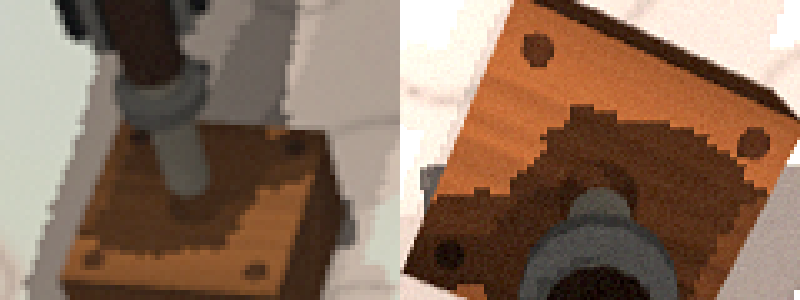

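The wrist crop shows the pin at column about 250 and the hole at about 250.5, with its far edge at row 178, much like the die fit. I'll nudge by +0.6 in x and −0.4 in y, then enter.

{"method": "carry_out", "body": {"deltas": [0,0,0,0.0006,0.0004,0,1,0,0,0,0,0,0.003,1,0,0,0,0,0,0.003,1,0,0,0,0,0,0.002,1,0,0,0,0,0,0.002,1,0,0,0,0,0,0.0015,1,0,0,0,0,0,0.0015,1,0,0,0,0,0,0,1]}}

```text
clock: 31.12
eef_pos: [535.8, -173.0, 127.4]
tool_rot: [-3.142, 0.0, -0.0]
force: [-0.1, -1.1, -2.5]
width: 20.7
gripper_force: 58.9
```

{"method": "carry_out", "body": {"deltas": [0,0,0,0,0,0.001,1,0,0,0,0,0,0.001,1,0,0,0,0,0,0.001,1,0,0,0,0,0,0,1]}}

```text
clock: 31.62
eef_pos: [535.8, -173.0, 124.4]
tool_rot: [-3.142, 0.0, -0.001]
force: [0.6, -0.2, -2.1]
width: 20.9
gripper_force: 58.9
```

The tip is about 6 mm into the hole and free.

{"method": "carry_out", "body": {"deltas": [0,0,0,0,0,0.002,1,0,0,0,0,0,0.002,1,0,0,0,0,0,0.002,1,0,0,0,0,0,0.002,1,0,0,0,0,0,0.002,1,0,0,0,0,0,0.002,1,0,0,0,0,0,0.002,1,0,0,0,0,0,0.002,1,0,0,0,0,0,0.002,1,0,0,0,0,0,0.002,1,0,0,0,0,0,0,1]}}

```text
clock: 33.0
eef_pos: [535.7, -172.9, 104.3]
tool_rot: [-3.142, 0.0, -0.001]
force: [-0.8, 0.3, -2.0]
width: 20.6
gripper_force: 58.9
```

{"method": "carry_out", "body": {"deltas": [0,0,0,0,0,0.001,1,0,0,0,0,0,0.001,1,0,0,0,0,0,0.001,1,0,0,0,0,0,0.001,1,0,0,0,0,0,0.001,1,0,0,0,0,0,0.001,1,0,0,0,0,0,0.001,1,0,0,0,0,0,0,1]}}

```text
clock: 34.0
eef_pos: [535.8, -172.9, 97.4]
tool_rot: [-3.142, 0.0, -0.0]
force: [-0.3, 0.4, -1.7]
width: 20.7
gripper_force: 58.9
```

{"method": "carry_out", "body": {"deltas": [0,0,0,0,0,0.0005,1,0,0,0,0,0,0.0005,1,0,0,0,0,0,0.0005,1,0,0,0,0,0,0,1]}}

```text
clock: 34.5
eef_pos: [535.9, -173.0, 96.0]
tool_rot: [-3.142, -0.0, -0.0]
force: [-0.6, 0.9, -1.1]
width: 20.8
gripper_force: 58.9
```

{"method": "carry_out", "body": {"deltas": [0,0,0,0,0,0.0005,1,0,0,0,0,0,0.0005,1,0,0,0,0,0,0,1]}}

```text
clock: 34.88
eef_pos: [535.9, -173.0, 95.0]
tool_rot: [-3.142, 0.0, -0.0]
force: [-0.4, -0.7, -1.2]
width: 20.5
gripper_force: 58.9
```

{"method": "carry_out", "body": {"deltas": [0,0,0,0,0,0.0005,1,0,0,0,0,0,0.0005,1,0,0,0,0,0,0,1]}}

```text
clock: 35.25
eef_pos: [536.1, -173.0, 94.7]
tool_rot: [3.142, -0.001, -0.001]
force: [-0.1, 0.3, 5.3]
width: 20.5
gripper_force: 59.3
```

{"method": "carry_out", "body": {"deltas": [0,0,0,0,0,0.0004,1,0,0,0,0,0,0.0004,1,0,0,0,0,0,0,1]}}

```text
clock: 35.62
eef_pos: [536.3, -173.1, 94.6]
tool_rot: [3.141, -0.001, -0.001]
force: [-1.7, 1.5, 11.7]
width: 20.5
gripper_force: 59.9
```

The drift is on the floor at the same height as at the grasp, 94.7. I'll ease off, release and rise.

{"method": "carry_out", "body": {"deltas": [0,0,0,0,0,-0.0012,1,0,0,0,0,0,0,0.8,0,0,0,0,0,0,0.5,0,0,0,0,0,0,0,0,0,0,0,0,0,-1,0,0,0,0,0,0,-1,0,0,0,0,0,0,-1,0,0,0,0,0,0,-1,0,0,0,0,0,0,-1,0,0,0,0,0,0,-1]}}

```text
clock: 36.88
eef_pos: [535.9, -173.0, 94.5]
tool_rot: [3.142, -0.0, -0.0]
force: [-0.5, 0.2, 0.1]
width: 85.4
gripper_force: 0.0
```

{"method": "carry_out", "body": {"deltas": [0,0,0,0,0,-0.005,-1,0,0,0,0,0,-0.015,-1,0,0,0,0,0,-0.025,-1,0,0,0,0,0,-0.03,-1,0,0,0,0,0,-0.03,-1,0,0,0,0,0,-0.025,-1,0,0,0,-0.03,0.03,0,-1,0,0,0,-0.04,0.04,0,-1,0,0,0,-0.03,0.03,0,-1,0,0,0,0,0,0,-1,0,0,0,0,0,0,-1]}}

```text
clock: 38.25
eef_pos: [436.7, -272.5, 225.3]
tool_rot: [3.142, -0.002, -0.0]
force: [-0.5, 0.8, 0.4]
width: 85.3
gripper_force: 0.0
```

```bash
python3 - <<'E'
from h import *
s=ctrl.read_state();print(s["clock"],s["eef_pos"].round(1),s["force"].round(1))
a=ctrl.get_image("scene")[...,::-1];b=ctrl.get_image("top")[...,::-1]
cv2.imwrite("pics/final.png",np.clip(np.vstack([cv2.resize(a,(512,384))[90:320],b[70:300]])*1.3,0,255).astype(np.uint8))
E
```

```text
38.25 [ 436.7 -272.5  225.3] [-0.5  0.8  0.4]
```

View pics/final.png

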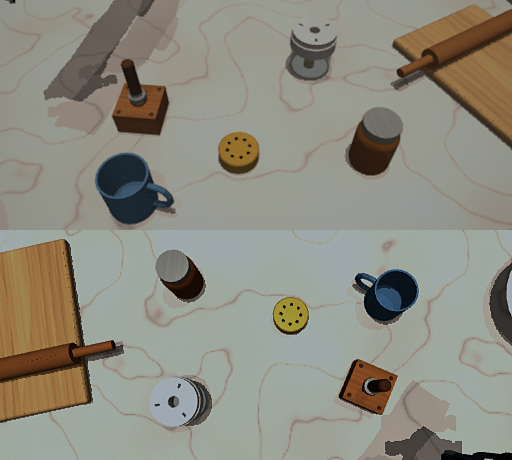

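The drift stands in its block at (130,80) in the upper picture. The die is on its tub at (314,40) with the insert in the tub, and the other objects have not moved. I'll hand in.

```bash
python3 -c "
from cell import ctrl
print(ctrl.finish_job())"
```

```text
the job is handed in; nothing more can be done
None
```

The insert is in the tub, the collar bore on the die face at about 8.5 N, and the drift is back fully home in its block and released; the highest push I read on the insert or die was about 14 N, and the job was handed in at about 38 s.

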